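# Fit the air tube into the push-fit port

## Task

Fit the rigid metal air tube to the air block: lift the upper tray with its two handle blanks off the stack and set it down flat on the free bench, then take the tube out of the lower tray and push either end straight into the push-fit port, past the seal, until it bottoms. Then put the upper tray back squarely on the lower tray, seated in its rim, with both blanks still in it. Keep both trays level and leave the other things lying on the bench where they are.

Things in the scene. Friction and masses are not known exactly. Their poses are not given: they have to be found in the camera images.
- lower_tray_base (a point): Loose open wooden tray, bottom of the stack on the left: 180 (x) x 100 (y) x 46 high, walls and floor 5 thick, 0.8 kg. Point: centre of its underside; x along its length, z up. The tube lies along x on two cradles (36 wide, 8 thick, at x = +-50), its axis 30 above this point; at mid-length 37 is free on either side of it. Seated, the upper tray's point is 117 above this one.
- upper_tray_grip (a point): Loose wooden tray stacked on the lower one, 180 x 100, walls 28 high, 0.25 kg, with a carrying rail over its middle: 156 long (x), 14 wide (y), 18 high, on end posts at x = +-72. Point: centre of the rail, 75 above the tray's lowest point; x along rail, z up. Round strips 4 high under the tray drop inside the lower tray's rim with 3 play all round; centred, either way round.
- pale_blank_centre (a point): Pale wooden handle blank, 118 x 23 x 19, lying loose in the upper tray beside the rail. Point: its centre.
- dark_blank_centre (a point): Dark wooden handle blank, 118 x 23 x 19, lying loose in the upper tray on the other side of the rail. Point: its centre.
- tube_centre (a point): Rigid round metal air tube, 150 long, 16 diameter, 0.06 kg, both ends alike with a 5 long taper to 11 diameter. Point: its centre; x along the tube. At the start it lies in the lower tray, under the upper tray.
- port_mouth (a point): Mouth of the push-fit port in the grey block fixed on the right (55 long, 56 wide, 78 high), facing the robot. Point: centre of the mouth, 50 above the bench; x along the level bore, inwards, z up. Bore 17.5 diameter, 4 chamfer, 40 deep. About 20 in, sprung jaws (seal) take 6 to 10 N to pass, then about 2 N to the solid bottom, and hold the tube. Bottomed: tube centre at x = -35.
- small_hammer: Hammer, 200 x 78 x 20, lying across the bench behind the free middle part. Origin: centre of its underside. Leave it alone.
- screwdriver: Screwdriver with a thick handle, 180 x 24 x 24, lying along the front edge, right. Origin: centre of its underside. Leave it alone.
- loupe: Black eye loupe, 37 x 37 x 22, behind the stack. Origin: centre of its underside. Leave it alone.
- marker_1: Felt marker, 124 x 13 x 14, lying behind the hammer. Origin: centre of its underside. Leave it alone.

How it is judged:
By the outcome, as a careful person would: the job done as asked, in the order asked, and still so for the second after the job is handed in, with the robot touching nothing.
It also fails if it takes over 67 s, if anything falls off the work surface, if the arm or the gripper's body presses on something with over 40 N, if the wrist force passes 120 N, or if a joint passes its speed limit or range.

## Robot

A 7-joint arm with a two-finger parallel gripper is mounted at the origin on a cart in front of the work surface, level with it; the furniture and walls round the work are solid. World frame = base frame: x ahead of the robot, y to its left, z up, the work surface at z = 0. Lengths are in m, angles in rad, forces in N, time in s.
With the tool pointing down it reaches from about 0.4 to 0.875 m from the base axis. Payload 6.5 kg.
Tool frame: the origin (TCP) lies between the finger pads; the fingertips stand tips_ahead ahead of it and the grasp point (between the pads) lies 8 mm behind it (tips_ahead is the distance from the TCP to the fingertips, in m); z points along the fingers, y is the line along which they close (so a half turn about z gives the same grasp; the last joint's range is limited). The gripper opens to 88 mm and grips with 3 to 60 N. Pads are 18 mm wide; open, the fingers measure 123 mm over their backs; the gripper's body (75 mm by 187 mm) begins 45 mm behind the grasp point.
Start: joints at [-1.382, 0.536, -0.004, 1.538, 0.003, 1.067, -0.071], TCP at [0.164, 0.629, 0.212] pointing down, gripper open.
Joint ranges: [-2.7, 2.7], [-0.37, 2.16], [-1.27, 1.26], [0.24, 2.4], [-1.31, 4.45], [0.19, 1.91], [-2.76, 2.76]. Speed limits (rad/s): [2.39, 2.39, 3.14, 3.14, 3.14, 3.14, 3.14].

## Interface

Orientations are given as a unit quaternion [x, y, z, w].
In Python, from workcell import observe, get_image, close_job, find_in, landmark_of, tips_ahead gives the robot as it stands.
- The arm moves only by the shell command python3 -m crank 'ROWS' [FORCE]. ROWS is JSON, one flat list of numbers, 7 for each row, row after row: the turn, a rotation vector about the tool's x, y, z in units of 6 degrees (1.0 is 6 degrees), then the shift along the tool's x, y, z in m, then the finger opening in m, from 0 to 0.0881. In form: [ax, ay, az, tx, ty, tz, gripper, ax, ay, az, tx, ty, tz, gripper, ...]. A call has 1 to 5 rows; each row is the pose to reach, as a shift and turn from the pose commanded when the call began, along the tool's axes at that moment; what a row does not reach only later rows make up. A row lasts 1/10 s, in which the tool goes at most 50 mm and 8.59 degrees, less where a joint would pass 70% of its speed; a pose out of reach is approached as far as the arm can. A call with a gripper value outside its range is refused whole. The fingers move at their own pace and stop on an object; FORCE is the grip in N (left out, the last holds). Time passes only in rows, so rows that repeat a pose let the fingers close. It gives the time, the measured TCP pose, the force, the opening and the grip force at its end, in the units of the state.
- observe(): the state, without advancing time (a new reading comes with each control period).
- get_image(name): name is "scene" or "top"; returns a dict with "color" (420x560x3 uint8, red, green, blue), "camera_matrix" (3x3 intrinsics, pixels), "R" (3x3) and "t" (3): a world point X has camera coordinates R X + t. Camera axes: x right, y down, z forward; pixel columns grow to the right and rows downward; lengths in m; the calibration is good to about 2 mm. A picture is of the moment at which its call begins. There is no depth.
- close_job(): hands the job in; it is judged then, once.
Trained networks look in a picture, given as the dict that the camera call returned (one of the last four; its "shot" number tells which), for a name from the list of things; names that differ only in an ending like _2 or _b are one class to them, and where a whole thing is asked for, a point or a joint stands for the part that bears it (a point fixed in the world has none). Each returns a list of dicts, best first, with "score" (0 to 1); they miss things now and then, are a little off and sometimes report something else, mostly with a low value. They report only what shows in the picture. A call takes as long as a camera call.
- find_in(picture, query): "uv" ([column, row] in pixels, amid what is visible of it).
- landmark_of(picture, query): "uv" ([column, row] in pixels: a listed point, or the origin of a listed thing).
The state is a dict: "time_s": time; "joint_pos": joint angles; "joint_velocities": joint speeds; "joint_torque": joint torques, N m; "tcp_pos": TCP position; "tcp_rot": TCP orientation; "contact_force": force on the tool from outside, world axes, zero at the start; "ft_torque": the same for the moment, N m; "finger_gap": opening from 0.0 (shut) to 1.0 (fully open); "grasp_force": force on a finger pad.
Only numpy, scipy, OpenCV 4.12 (cv2) and the standard library are available. Lean on these libraries where they do the work, as an engineer would, in place of code of your own. Each camera call takes 0.05 s, during which the arm holds its last target. There are 200 camera calls.

## Working session

There is one attempt and no reset: what is moved stays moved. The work goes in short steps, Python scripts to look and compute and a shell command to move; the robot and the scene stay as the last step left them, time stands still between calls to the robot, and variables do not carry over. Pictures are saved under pics/ and viewed, at most 10 in all, crops included, and the job is handed in when it is done.

```bash
ls; mkdir -p pics; cat > h.py <<'E'
import numpy as np, cv2
from workcell import *
from scipy.spatial.transform import Rotation as R
def ray(p,uv):
    K=np.array(p["camera_matrix"]);Rm=np.array(p["R"]);t=np.array(p["t"])
    d=Rm.T@np.linalg.inv(K)@np.array([uv[0],uv[1],1.]);c=-Rm.T@t
    return c,d
def atz(p,uv,z):
    c,d=ray(p,uv);return c+d*(z-c[2])/d[2]
def tri(rs):
    A=0;b=0
    for c,d in rs:
        d=d/np.linalg.norm(d);P=np.eye(3)-np.outer(d,d);A=A+P;b=b+P@c
    return np.linalg.solve(A,b)
def proj(p,X):
    K=np.array(p["camera_matrix"]);x=K@(np.array(p["R"])@np.array(X)+np.array(p["t"]));return x[:2]/x[2]
def save(p,n,s=None):
    im=p["color"][:,:,::-1]
    if s: 
        r=s; im=cv2.resize(im[r[1]:r[3],r[0]:r[2]],None,fx=r[4],fy=r[4],interpolation=cv2.INTER_CUBIC)
    cv2.imwrite("pics/"+n+".png",im)
def st():
    s=observe();print("t",s["time_s"],"p",np.round(s["tcp_pos"],4),"rot",np.round(R.from_quat(s["tcp_rot"]).as_matrix(),3).tolist(),"F",np.round(s["contact_force"],1),"gap",s["finger_gap"],s["grasp_force"],"j",np.round(s["joint_pos"],3));return s
E
python3 - <<'E'
from h import *
st();print(tips_ahead if not callable(tips_ahead) else tips_ahead())
a=get_image("scene");b=get_image("top")
save(a,"s0");save(b,"t0")
np.set_printoptions(precision=4,suppress=True)
print([(-np.array(p["R"]).T@np.array(p["t"])) for p in(a,b)])
for n,z in dict(lower_tray_base=0,upper_tray_grip=.117,pale_blank_centre=None,dark_blank_centre=None,port_mouth=.05,tube_centre=.03,small_hammer=0,screwdriver=0,loupe=0,marker_1=0).items():
    la=landmark_of(a,n)[:1];lb=landmark_of(b,n)[:1]
    print(n,[(l[0]["uv"],round(l[0]["score"],2),atz(p,l[0]["uv"],z or .07)) for l,p in((la,a),(lb,b)) if l], tri([ray(a,la[0]["uv"]),ray(b,lb[0]["uv"])]) if la and lb else '')
E
```

```text
pics
t 0.0 p [0.1637 0.6284 0.2109] rot [[-0.968, 0.252, -0.0], [0.252, 0.968, -0.002], [-0.0, -0.002, -1.0]] F [ 0.3 -0.5 -0.4] gap 0.9973774000549345 0.0 j [-1.382  0.537 -0.004  1.539  0.003  1.067 -0.071]
0.011
[array([ 0.1772, -0.6768,  0.8985]), array([0.438 , 0.0525, 1.0175])]
lower_tray_base [([251.3, 191.9], 0.83, array([0.5078, 0.1686, 0.07  ]))] 
upper_tray_grip [([247.9, 157.6], 0.82, array([0.5327, 0.2423, 0.117 ])), ([186.5, 201.5], 0.86, array([0.5397, 0.2409, 0.117 ]))] [0.5364 0.2422 0.1163]
pale_blank_centre [([244.6, 168.6], 0.83, array([0.5282, 0.2591, 0.07  ])), ([176.2, 204.6], 0.62, array([0.5384, 0.2708, 0.07  ]))] [0.5373 0.2752 0.0549]
dark_blank_centre [([248.7, 181.9], 0.63, array([0.5169, 0.206 , 0.07  ])), ([200.8, 210.3], 0.58, array([0.5281, 0.2217, 0.07  ]))] [0.5275 0.226  0.0504]
port_mouth [([318.7, 282.9], 0.97, array([ 0.53  , -0.1372,  0.05  ])), ([384.4, 214.8], 0.87, array([ 0.5291, -0.1436,  0.05  ]))] [ 0.5278 -0.1419  0.0571]
tube_centre [] 
small_hammer [([328.6, 227.1], 0.56, array([ 0.6201, -0.0204,  0.07  ])), ([296.8, 152.6], 0.98, array([0.6479, 0.0346, 0.07  ]))] [0.6605 0.0344 0.0002]
screwdriver [([263.8, 332.2], 0.75, array([ 0.3705, -0.206 ,  0.07  ])), ([399.6, 283.9], 0.74, array([ 0.3938, -0.1689,  0.07  ]))] [ 0.3869 -0.179   0.0198]
loupe [([306.7, 189.3], 0.66, array([0.6361, 0.1165, 0.07  ])), ([228.5, 150.3], 0.7, array([0.6497, 0.1711, 0.07  ]))] [0.6674 0.1778 0.0069]
marker_1 [([349.6, 216.7], 0.72, array([ 0.6816, -0.0128,  0.07  ])), ([290.5, 126.6], 0.89, array([0.7007, 0.0483, 0.07  ]))] [ 0.7238  0.047  -0.004 ]
```

View pics/s0.png

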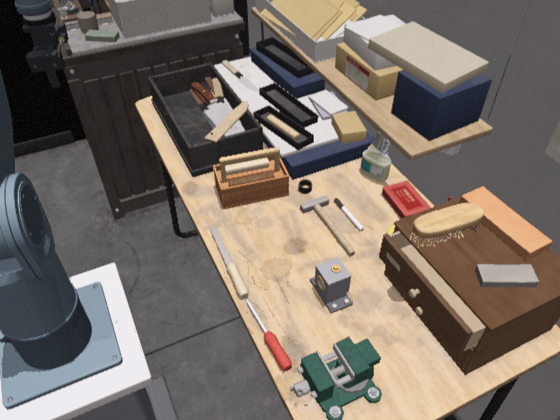

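View pics/t0.png

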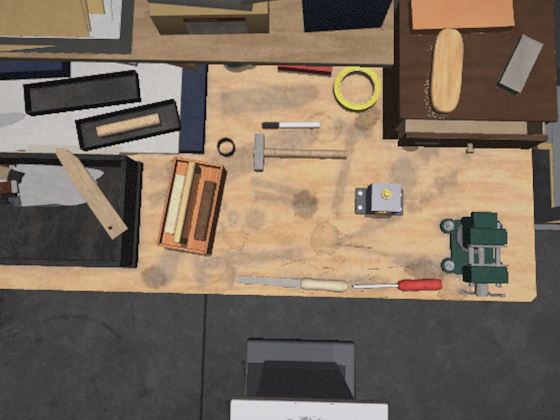

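The scene view shows the stack at (250,185), the block at (333,283) and free bench between them. In the top view the stack is at (190,205), tilted about 8°, and the block is at (388,198) with its mouth facing down the image, towards the robot. I'll zoom in on both for the yaw angles.

```bash
python3 - <<'E'
from h import *
np.set_printoptions(precision=4,suppress=True)
a=get_image("scene");b=get_image("top")
def c(p,x,y,w,h,f): return cv2.resize(p["color"][y:y+h,x:x+w,::-1],(w*f,h*f),interpolation=cv2.INTER_CUBIC)
m=np.zeros((600,800,3),np.uint8)
m[:600,:400]=c(b,150,150,80,120,5)
m[:300,400:]=c(b,345,170,80,60,5)
m[300:,400:]=c(a,290,250,80,60,5)
cv2.imwrite("pics/m0.png",m)
# free bench
for uv in [(254,170),(345,153),(275,278),(345,280)]: print(uv,atz(b,uv,0.01))
st()
s=observe();print(b["camera_matrix"])
E
```

```text
(254, 170) [0.6219 0.1232 0.01  ]
(345, 153) [ 0.6624 -0.0685  0.01  ]
(275, 278) [0.397  0.0733 0.01  ]
(345, 280) [ 0.3963 -0.0709  0.01  ]
t 1.2 p [0.1638 0.629  0.2118] rot [[-0.968, 0.252, 0.0], [0.252, 0.968, -0.0], [-0.0, -0.0, -1.0]] F [-0.4  0.6 -0.9] gap 0.9989214207867679 0.0 j [-1.382  0.536 -0.004  1.538  0.003  1.067 -0.071]
[[483.5472   0.     280.0659]
 [  0.     483.5472 206.0927]
 [  0.       0.       1.    ]]
```

View pics/m0.png

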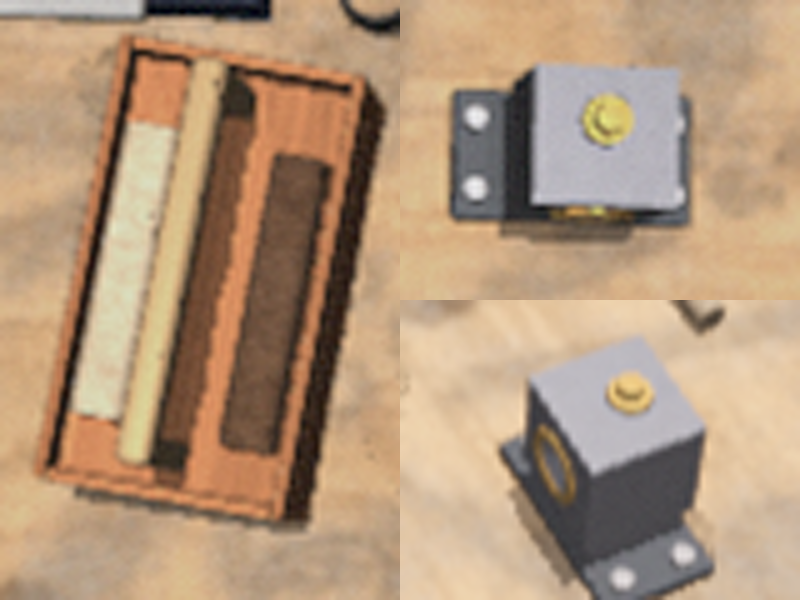

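The crop gives the upper tray's rim corners, the rail ends at (208,60) and (135,462), the block's top corners, and the brass mouth centre at about (556,464). Next I convert these to world positions and yaws.

```bash
python3 - <<'E'
from h import *
np.set_printoptions(precision=4,suppress=True)
a=get_image("scene");b=get_image("top")
T=lambda u,z:atz(b,(150+u[0]/5-.4,150+u[1]/5-.4),z)
P=lambda u,z:atz(b,(345+(u[0]-400)/5-.4,170+u[1]/5-.4),z)
S=lambda u,z:atz(a,(290+(u[0]-400)/5-.4,250+(u[1]-300)/5-.4),z)
yaw=lambda d:np.degrees(np.arctan2(d[1],d[0]))
for z in(.070,.074):
    C=[T(u,z) for u in((125,38),(367,78),(288,520),(38,474))]
    print("tray",np.mean(C,0),[np.linalg.norm(C[i]-C[i-1]) for i in range(4)],yaw(C[0]-C[3]),yaw(C[1]-C[2]),yaw(C[0]-C[1]),yaw(C[3]-C[2]))
r=[T((208,60),.126),T((135,462),.126)];print("rail",np.mean(r,0),np.linalg.norm(r[0]-r[1]),yaw(r[0]-r[1]))
for nm,f,cs in (("top",P,((535,65),(680,68),(683,210),(532,204))),("sc",S,((528,378),(641,338),(706,432),(590,475)))):
    C=[f(u,.078) for u in cs];print(nm,np.mean(C,0),C,[np.linalg.norm(C[i]-C[i-1]) for i in range(4)])
    if nm=="top":print(yaw(C[0]-C[3]),yaw(C[1]-C[2]),yaw(C[0]-C[1]),yaw(C[3]-C[2]))
    else: print(yaw(C[1]-C[0]),yaw(C[2]-C[3]),yaw(C[0]-C[3]),yaw(C[1]-C[2]))
print("mouth sc",S((556,464),.05))
E
```

```text
tray [0.5388 0.2424 0.07  ] [np.float64(0.17629502108447825), np.float64(0.09840599412992805), np.float64(0.1775588477183401), np.float64(0.10007332161504928)] -8.505267498657991 -7.968230741472995 81.71683721701473 80.99400658485831
tray [0.5384 0.2416 0.074 ] [np.float64(0.1755507309912723), np.float64(0.097990539364998), np.float64(0.17680922194612683), np.float64(0.09965082765342687)] -8.505267498658004 -7.968230741472997 81.71683721701478 80.99400658485831
rail [0.5387 0.2437 0.126 ] 0.15246457241904593 -7.7300211550138025
top [ 0.5617 -0.1413  0.078 ] [array([ 0.5893, -0.1129,  0.078 ]), array([ 0.5893, -0.1696,  0.078 ]), array([ 0.5335, -0.1706,  0.078 ]), array([ 0.5345, -0.1119,  0.078 ])] [np.float64(0.05480440833140781), np.float64(0.05667473123978163), np.float64(0.055881685955254036), np.float64(0.05866051702516577)]
-1.0500235520635455 0.9967108054969617 90.02708201571537 88.97316513606621
sc [ 0.5608 -0.1399  0.078 ] [array([ 0.5344, -0.111 ,  0.078 ]), array([ 0.5889, -0.113 ,  0.078 ]), array([ 0.5872, -0.1688,  0.078 ]), array([ 0.5326, -0.1668,  0.078 ])] [np.float64(0.05584766462009396), np.float64(0.05455435268443525), np.float64(0.05578923875280106), np.float64(0.05455586904884298)]
-2.137432878241828 -2.0760623560906226 88.2027450014016 88.20462645915292
mouth sc [ 0.5346 -0.138   0.05  ]
```

```bash
cat >> h.py <<'E'
def go(pos,phi,s=None):
    "shift/turn in tool axes to TCP pos with tool x = -(cos phi, sin phi)"
    s=s or observe();q=R.from_quat(s["tcp_rot"]);f=np.radians(phi);c,n=np.cos(f),np.sin(f)
    M=R.from_matrix(np.array([[-c,-n,0],[-n,c,0],[0,0,-1]]))
    print("turn",np.round(np.degrees((q.inv()*M).as_rotvec())/6,3),"shift",np.round(q.inv().apply(np.array(pos)-s["tcp_pos"]),4),"dist",np.linalg.norm(np.array(pos)-s["tcp_pos"]))
E
python3 - <<'E'
from h import *
go([.538,.2425,.205],-8.2)
E
```

```text
turn [ 0.     0.    -1.066] shift [-0.4595 -0.2798  0.0068] dist 0.537998070128175
```

```bash

python3 -m crank '[0,0,-0.2,-0.035,-0.021,0,0.06, 0,0,-0.4,-0.07,-0.042,0,0.06, 0,0,-0.6,-0.105,-0.063,0,0.06, 0,0,-0.8,-0.14,-0.084,0,0.06, 0,0,-1.066,-0.175,-0.105,0.002,0.06]' 30
python3 - <<'E'
from h import *
st();go([.538,.2425,.205],-8.2)
E
```

```text
time_s: 1.8
tcp_pos: [0.3079, 0.4822, 0.2102]
tcp_rot: [0.071, 0.997, 0.0, 0.0]
contact_force: [1.2, 1.1, 0.1]
finger_gap: 0.683
grasp_force: 0.0
t 1.8 p [0.3079 0.4822 0.2102] rot [[-0.99, 0.142, 0.0], [0.142, 0.99, 0.001], [-0.0, 0.001, -1.0]] F [1.2 1.1 0.1] gap 0.6833781035072262 0.0 j [-1.088  0.405  0.008  1.753 -0.004  0.983  0.351]
turn [0.007 0.003 0.009] shift [-0.2618 -0.2047  0.0051] dist 0.3323250580796238
```

```bash

python3 -m crank '[0,0,0,-0.035,-0.027,0,0.06, 0,0,0,-0.07,-0.054,0,0.06, 0,0,0,-0.105,-0.082,0,0.06, 0,0,0,-0.14,-0.109,0,0.06, 0,0,0,-0.175,-0.136,0.003,0.06]'
python3 -m crank '[0,0,0,-0.035,-0.027,0,0.06, 0,0,0,-0.07,-0.054,0,0.06, 0,0,0,-0.087,-0.069,0.002,0.06, 0,0,0,-0.087,-0.069,0.002,0.06, 0,0,0,-0.087,-0.069,0.002,0.06]'
python3 - <<'E'
from h import *
st();go([.538,.2425,.109],-8.2)
b=get_image("top");a=get_image("scene")
for p in (a,b):
  l=landmark_of(p,"upper_tray_grip")[:1]
  if l: print(l, atz(p,l[0]["uv"],.117))
save(b,"t1",(130,120,290,240,5))
E
```

```text
time_s: 2.3
tcp_pos: [0.4619, 0.3226, 0.2074]
tcp_rot: [0.071, 0.997, 0.001, 0.0]
contact_force: [-0.2, 1.0, 0.6]
finger_gap: 0.682
grasp_force: 0.0
time_s: 2.8
tcp_pos: [0.5365, 0.2433, 0.2047]
tcp_rot: [0.072, 0.997, 0.0, -0.0]
contact_force: [-0.8, 0.5, -0.1]
finger_gap: 0.684
grasp_force: 0.0
t 2.8 p [0.5365 0.2433 0.2047] rot [[-0.99, 0.143, -0.0], [0.143, 0.99, 0.0], [0.001, 0.0, -1.0]] F [-0.8  0.5 -0.1] gap 0.6838054373184709 0.0 j [-0.587  0.44   0.114  1.718 -0.059  0.987  0.976]
turn [ 0.003 -0.005 -0.005] shift [-0.0016 -0.0006  0.0957] dist 0.09573323292174567
[{'uv': [251.2, 157.8], 'score': 0.97}] [0.53993393 0.23789001 0.117     ]
```

View pics/t1.png

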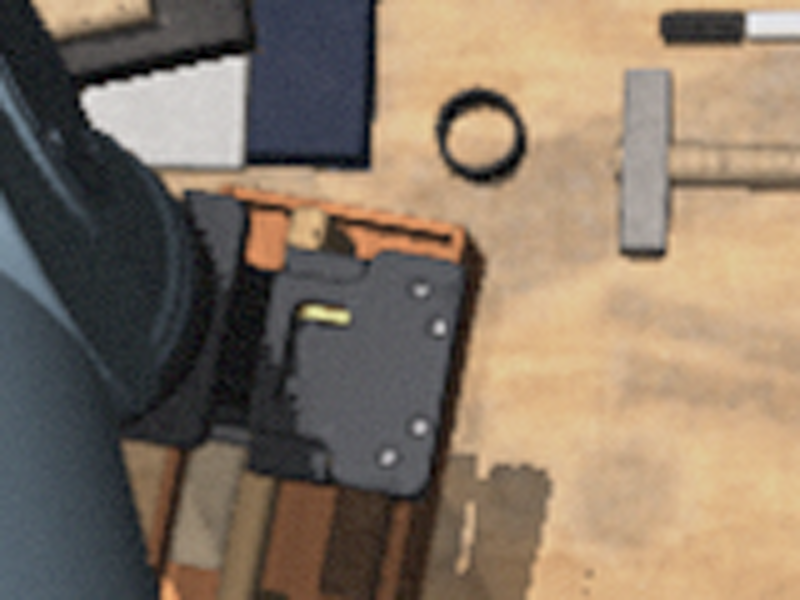

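The crop shows the hand square over the stack, with the rail visible under its centre on both sides. I'll descend and grip.

```bash

python3 -m crank '[0,0,0,-0.001,0,0.035,0.05, 0,0,0,-0.001,0,0.07,0.05, 0,0,0,-0.001,0,0.09,0.05, 0,0,0,-0.001,0,0.096,0.05, 0,0,0,-0.001,0,0.096,0.05]'
python3 -m crank '[0,0,0,0,0,0,0.03, 0,0,0,0,0,0,0.0, 0,0,0,0,0,0,0.0, 0,0,0,0,0,0,0.0, 0,0,0,0,0,0,0.0]' 50
python3 -m crank '[0,0,0,0,0,0,0.0, 0,0,0,0,0,0,0.0]' 50
python3 -c "
from h import *
st()"
```

```text
time_s: 3.5
tcp_pos: [0.5371, 0.2435, 0.1085]
tcp_rot: [0.071, 0.997, -0.0, -0.001]
contact_force: [-0.3, 0.3, 0.0]
finger_gap: 0.569
grasp_force: 0.0
time_s: 4.0
tcp_pos: [0.538, 0.243, 0.1092]
tcp_rot: [0.072, 0.997, 0.0, 0.0]
contact_force: [-0.0, -0.4, 0.1]
finger_gap: 0.137
grasp_force: 0.0
time_s: 4.2
tcp_pos: [0.5378, 0.2429, 0.1089]
tcp_rot: [0.071, 0.997, 0.0, 0.0]
contact_force: [0.3, 0.1, -0.3]
finger_gap: 0.003
grasp_force: 0.0
t 4.2 p [0.5378 0.2429 0.1089] rot [[-0.99, 0.143, 0.0], [0.143, 0.99, 0.0], [-0.0, 0.0, -1.0]] F [ 0.3  0.1 -0.3] gap 0.003471175573473265 0.0 j [-0.575  0.564  0.1    1.786 -0.075  0.796  0.99 ]
```

```bash
python3 - <<'E'
from h import *
b=get_image("top");a=get_image("scene")
def c(p,x,y,w,h,f): return cv2.resize(p["color"][y:y+h,x:x+w,::-1],(w*f,h*f),interpolation=cv2.INTER_CUBIC)
cv2.imwrite("pics/m2.png",np.hstack([c(a,200,110,100,120,4),c(b,140,140,100,120,4)]))
for p in (a,b): print(proj(p,[.5378,.2429,.0979]),proj(p,[.5378,.2429,.117]))
E
```

```text
[249.9700795  162.78781712] [249.63794408 156.92033982]
[187.4228459  203.60718343] [185.37223469 202.46535231]
```

View pics/m2.png

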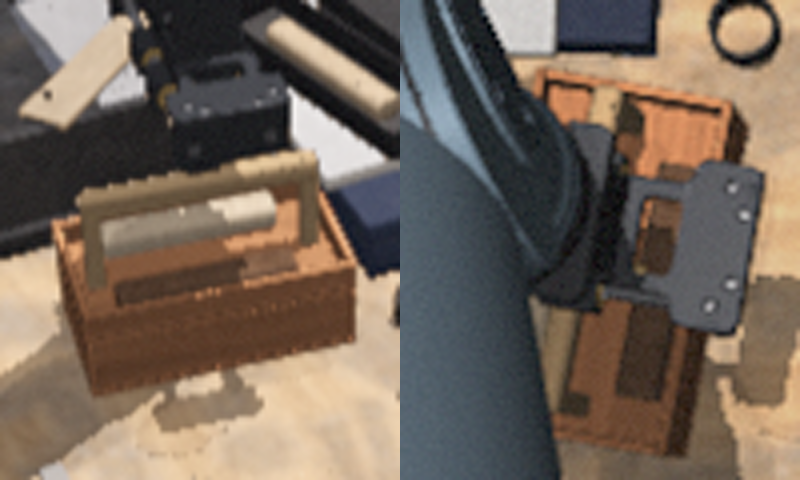

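The fingers shut on nothing. In the scene crop the whole rail is visible with the gripper body above and behind it. I'll triangulate the gripper's plate screws, seen at (212,107) and (272,98) in the scene crop, against the top view.

```bash
python3 - <<'E'
from h import *
np.set_printoptions(precision=4,suppress=True)
b=get_image("top");a=get_image("scene")
for ua,ub in (((253,136.8),(217.2,217.2)),((253,136.8),(223,211.2)),((268,134.5),(223.3,186.8)),((268,134.5),(226,193.8)),((257,149),(230,203))):
    r=[ray(a,ua),ray(b,ub)];X=tri(r);print(X,proj(a,X)-ua,proj(b,X)-ub)
for n in("upper_tray_grip","lower_tray_base","pale_blank_centre","dark_blank_centre"):
    print(n,[(l[:1]) for l in (landmark_of(a,n),landmark_of(b,n))])
# tray rim corner checks in scene: predicted lower/upper edges
q=np.radians(-8.2);C=np.array([.538,.2425])
for z in (0,.046,.07,.075):
    print(z,[(proj(a,[*(C+np.array([[np.cos(q),-np.sin(q)],[np.sin(q),np.cos(q)]])@[sx,sy]),z])-[200,110])*4 for sx,sy in((-.09,-.05),(.09,-.05))])
for sx in(-.072,.072):print([(proj(a,[*(C+np.array([np.cos(q),np.sin(q)])*sx),z])-[200,110])*4 for z in(.117,.126)])
E
```

```text
[0.5084 0.1613 0.2418] [-3.4199  0.2481] [ 1.8464 -4.3831]
[0.5121 0.154  0.2459] [-0.6474  0.0618] [ 0.3358 -0.8353]
[0.5514 0.1564 0.2382] [ 0.0001 -0.    ] [-0.      0.0001]
[0.5433 0.1492 0.2449] [-1.976   0.2283] [ 1.0478 -2.5486]
[0.5242 0.149  0.2121] [ 1.7427 -0.2115] [-0.8549  2.2165]
upper_tray_grip [[{'uv': [247.4, 154.8], 'score': 0.77}], []]
lower_tray_base [[{'uv': [251.9, 192.6], 'score': 0.79}], [{'uv': [298.3, 152.9], 'score': 0.41}]]
pale_blank_centre [[{'uv': [247.3, 167.7], 'score': 0.72}], []]
dark_blank_centre [[{'uv': [248.8, 180.7], 'score': 0.81}], [{'uv': [202.1, 211.1], 'score': 0.61}]]
0 [array([ 93.3378, 402.5724]), array([356.6642, 344.5352])]
0.046 [array([ 87.3797, 350.7986]), array([357.4725, 292.8769])]
0.07 [array([ 84.1474, 322.7116]), array([357.9106, 264.8854])]
0.075 [array([ 83.4629, 316.7634]), array([358.0033, 258.9604])]
[array([ 88.0406, 210.0137]), array([ 86.8308, 198.7503])]
[array([307.4143, 166.4266]), array([307.3298, 155.2238])]
```

The body's end sits about 50 mm higher than the stated geometry implies. To find where the fingertips really are, I'll open the fingers and compare images before and after.

```bash
python3 -c "
from h import *
np.savez('b4.npz',a=get_image('scene')['color'],b=get_image('top')['color'])"
python3 -m crank '[0,0,0,0,0,0,0.05, 0,0,0,0,0,0,0.05, 0,0,0,0,0,0,0.05, 0,0,0,0,0,0,0.05]' 50
python3 - <<'E'
from h import *
z=np.load('b4.npz');ims=[]
for k,n in (("a","scene"),("b","top")):
    p=get_image(n);d=np.abs(p["color"].astype(int)-z[k]).sum(2)>60
    ys,xs=np.nonzero(d);print(n,d.sum(),xs.min() if len(xs) else 0,xs.max() if len(xs) else 0,ys.min() if len(xs) else 0,ys.max() if len(xs) else 0)
    y0,x0=(125,215) if k=="a" else (150,150)
    f=lambda im:cv2.resize(im[y0:y0+60,x0:x0+66,::-1],None,fx=6,fy=5,interpolation=cv2.INTER_CUBIC)
    ims.append(np.hstack([f(z[k]),f(p["color"])]))
cv2.imwrite("pics/d.png",np.vstack(ims))
E
```

```text
time_s: 5.3
tcp_pos: [0.5378, 0.2429, 0.1088]
tcp_rot: [0.071, 0.997, 0.0, 0.0]
contact_force: [-0.2, 0.4, 0.3]
finger_gap: 0.339
grasp_force: 0.0
scene 209 230 265 112 181
top 236 1 504 1 219
```

View pics/d.png

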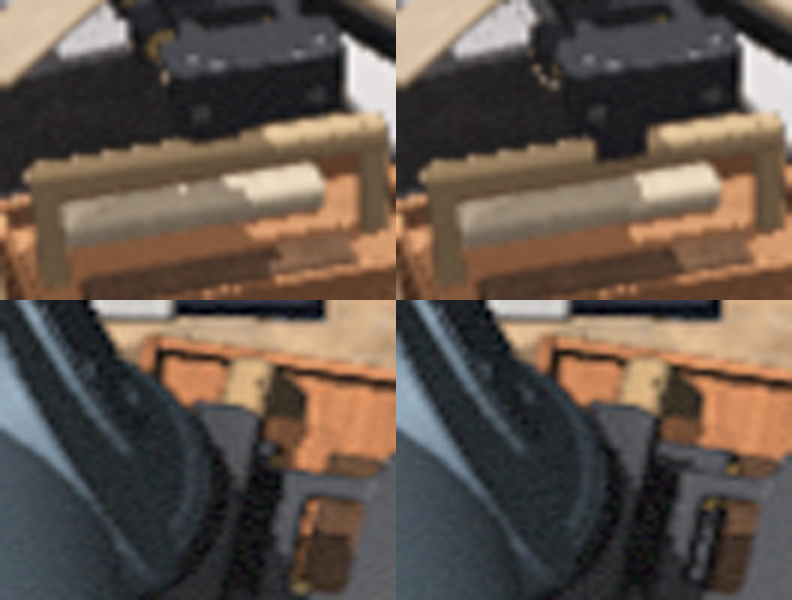

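The near fingertip shows in front of the rail at scene pixel (252.7,157), which puts it at about z = 0.141. The actual tool is therefore about 43 mm higher than the reported TCP implies, while x and y agree. I'll lower by 42 mm with force checks.

```bash

python3 -m crank '[0,0,0,0,0,0.01,0.05, 0,0,0,0,0,0.02,0.05, 0,0,0,0,0,0.03,0.05]' 50
python3 -m crank '[0,0,0,0,0,0.006,0.05, 0,0,0,0,0,0.012,0.05, 0,0,0,0,0,0.012,0.05]' 50
python3 - <<'E'
from h import *
a=get_image("scene");b=get_image("top")
f=lambda p,x0,y0:cv2.resize(p["color"][y0:y0+90,x0:x0+80,::-1],None,fx=5,fy=5,interpolation=cv2.INTER_CUBIC)
cv2.imwrite("pics/e.png",np.hstack([f(a,210,115),f(b,150,150)]))
E
```

```text
time_s: 5.75
tcp_pos: [0.5374, 0.2427, 0.0776]
tcp_rot: [0.071, 0.997, -0.0, -0.0]
contact_force: [-0.4, -0.2, -0.2]
finger_gap: 0.568
grasp_force: 0.0
time_s: 6.05
tcp_pos: [0.5372, 0.2426, 0.0658]
tcp_rot: [0.071, 0.997, -0.0, -0.001]
contact_force: [0.7, -0.5, 0.3]
finger_gap: 0.568
grasp_force: 0.0
```

View pics/e.png

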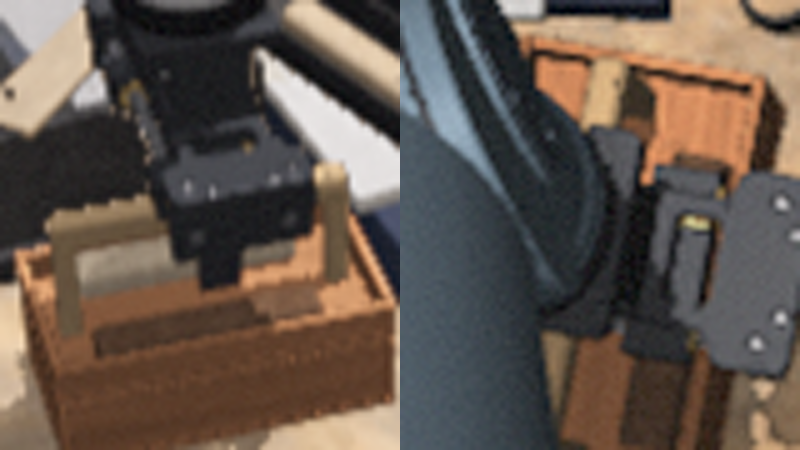

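The finger now reaches well below rail height, at crop (220,288). I'll close.

```bash

python3 -m crank '[0,0,0,0,0,0,0.03, 0,0,0,0,0,0,0.0, 0,0,0,0,0,0,0.0, 0,0,0,0,0,0,0.0, 0,0,0,0,0,0,0.0]' 50
python3 -m crank '[0,0,0,0,0,0,0.0]' 50
python3 - <<'E'
from h import *
st();a=get_image("scene")
c,d=ray(a,(254,172.4));print(c+d*(.2005-c[1])/d[1])
E
```

```text
time_s: 6.65
tcp_pos: [0.538, 0.2435, 0.067]
tcp_rot: [0.071, 0.997, 0.0, 0.0]
contact_force: [0.3, 1.0, 0.3]
finger_gap: 0.147
grasp_force: 50.1
time_s: 6.75
tcp_pos: [0.538, 0.2435, 0.067]
tcp_rot: [0.071, 0.997, 0.0, 0.0]
contact_force: [0.6, 1.7, -0.3]
finger_gap: 0.146
grasp_force: 50.0
t 6.75 p [0.538  0.2435 0.067 ] rot [[-0.99, 0.142, 0.001], [0.142, 0.99, 0.001], [-0.0, 0.001, -1.0]] F [ 0.6  1.7 -0.3] gap 0.146205165968961 49.99920643866062 j [-0.568  0.626  0.091  1.803 -0.082  0.716  0.996]
[0.53050217 0.2005     0.10064094]
```

```bash

python3 -m crank '[0,0,0,0,0,-0.006,0.0, 0,0,0,0,0,-0.018,0.0, 0,0,0,0,0,-0.035,0.0, 0,0,0,0,0,-0.05,0.0, 0,0,0,0,0,-0.058,0.0]' 50
python3 -m crank '[0,0,0,0,-0.008,0,0, 0,0,0,0.001,-0.024,0,0, 0,0,0,0.002,-0.048,0,0, 0,0,0,0.003,-0.074,0,0, 0,0,0,0.003,-0.1,0,0]'
python3 -m crank '[0,0,0,0.001,-0.026,0,0, 0,0,0,0.002,-0.05,0,0, 0,0,0,0.002,-0.07,0,0, 0,0,0,0.003,-0.083,0,0, 0,0,0,0.003,-0.091,0,0]'
python3 -m crank '[0,0,0,0,0,0.025,0, 0,0,0,0,0,0.05,0, 0,0,0,0,0,0.07,0, 0,0,0,0,0,0.082,0, 0,0,0,0,0,0.088,0]'
python3 - <<'E'
from h import *
st();go([.505,.055,.025],-8.2)
E
```

```text
time_s: 7.3
tcp_pos: [0.5386, 0.243, 0.1268]
tcp_rot: [0.072, 0.997, 0.0, 0.001]
contact_force: [0.5, 0.0, -3.5]
finger_gap: 0.147
grasp_force: 50.0
time_s: 7.8
tcp_pos: [0.519, 0.1415, 0.1239]
tcp_rot: [0.072, 0.997, -0.001, -0.001]
contact_force: [0.2, -0.3, -3.7]
finger_gap: 0.147
grasp_force: 50.0
time_s: 8.3
tcp_pos: [0.5035, 0.0526, 0.1243]
tcp_rot: [0.072, 0.997, -0.0, -0.001]
contact_force: [1.0, -0.3, -2.6]
finger_gap: 0.144
grasp_force: 50.0
time_s: 8.8
tcp_pos: [0.504, 0.0549, 0.0358]
tcp_rot: [0.071, 0.997, -0.0, -0.001]
contact_force: [-0.6, -0.2, -2.9]
finger_gap: 0.146
grasp_force: 50.0
t 8.8 p [0.504  0.0549 0.0358] rot [[-0.99, 0.142, -0.002], [0.142, 0.99, -0.0], [0.002, -0.0, -1.0]] F [-0.6 -0.2 -2.9] gap 0.1461396735293463 49.996468126773834 j [-0.276  0.576  0.099  2.026 -0.105  0.545  1.325]
turn [-0.003 -0.014  0.006] shift [-0.001   0.0002  0.0108] dist 0.010839382338831895
```

```bash

python3 -m crank '[0,0,0,0,0,0.006,0, 0,0,0,0,0,0.009,0, 0,0,0,0,0,0.0105,0, 0,0,0,0,0,0.0105,0]'
python3 -c "
from h import *
st()"
```

```text
time_s: 9.2
tcp_pos: [0.5049, 0.0547, 0.0266]
tcp_rot: [0.072, 0.997, 0.0, 0.0]
contact_force: [0.1, -0.6, -3.0]
finger_gap: 0.146
grasp_force: 50.0
t 9.2 p [0.5049 0.0547 0.0266] rot [[-0.99, 0.143, 0.001], [0.143, 0.99, 0.0], [-0.001, 0.0, -1.0]] F [ 0.1 -0.6 -3. ] gap 0.14605786780506042 49.996526688337326 j [-0.273  0.594  0.096  2.028 -0.107  0.524  1.328]
```

```bash

python3 -m crank '[0,0,0,0,0,0.001,0, 0,0,0,0,0,0.002,0]'
python3 -m crank '[0,0,0,0,0,0.001,0, 0,0,0,0,0,0.001,0]'
python3 -c "
from h import *
st()"
```

```text
time_s: 9.4
tcp_pos: [0.505, 0.0548, 0.0249]
tcp_rot: [0.072, 0.997, 0.0, 0.0]
contact_force: [-3.6, -0.7, 15.9]
finger_gap: 0.15
grasp_force: 50.0
time_s: 9.6
tcp_pos: [0.505, 0.0547, 0.0249]
tcp_rot: [0.072, 0.997, 0.0, 0.0]
contact_force: [-5.5, -1.5, 15.5]
finger_gap: 0.146
grasp_force: 50.0
t 9.6 p [0.505  0.0547 0.0249] rot [[-0.99, 0.143, 0.001], [0.143, 0.99, 0.0], [-0.001, 0.001, -1.0]] F [-5.5 -1.5 15.5] gap 0.14627915803282396 49.99670349061489 j [-0.272  0.597  0.095  2.028 -0.108  0.521  1.328]
```

```bash

python3 -m crank '[0,0,0,0,0,0,0.05, 0,0,0,0,0,0,0.05, 0,0,0,0,0,0,0.05, 0,0,0,0,0,0,0.05]'
python3 -m crank '[0,0,0,0,0,-0.035,0.05, 0,0,0,0,0,-0.07,0.05, 0,0,0,0,0,-0.1,0.05, 0,0,0,0,0,-0.1,0.05]'
python3 - <<'E'
from h import *
np.set_printoptions(precision=4,suppress=True)
st()
a=get_image("scene");b=get_image("top")
for n,z in dict(lower_tray_base=0,tube_centre=.03,upper_tray_grip=.075,port_mouth=.05).items():
    la=landmark_of(a,n)[:1];lb=landmark_of(b,n)[:1]
    print(n,[(l[0]["uv"],round(l[0]["score"],2),atz(p,l[0]["uv"],z)) for l,p in((la,a),(lb,b)) if l], tri([ray(a,la[0]["uv"]),ray(b,lb[0]["uv"])]) if la and lb else '')
f=lambda p,x0,y0,w,h:cv2.resize(p["color"][y0:y0+h,x0:x0+w,::-1],None,fx=4,fy=4,interpolation=cv2.INTER_CUBIC)
cv2.imwrite("pics/f.png",np.hstack([f(b,140,140,110,130),f(a,200,130,90,130)]))
E
```

```text
time_s: 10.0
tcp_pos: [0.5047, 0.0547, 0.0233]
tcp_rot: [0.072, 0.997, 0.0, 0.0]
contact_force: [0.2, -0.2, 0.9]
finger_gap: 0.487
grasp_force: 0.0
time_s: 10.4
tcp_pos: [0.5075, 0.055, 0.1269]
tcp_rot: [0.072, 0.997, 0.001, 0.003]
contact_force: [0.2, 0.6, -0.0]
finger_gap: 0.561
grasp_force: 0.0
t 10.4 p [0.5075 0.055  0.1269] rot [[-0.99, 0.143, 0.007], [0.143, 0.99, 0.001], [-0.007, 0.002, -1.0]] F [ 0.2  0.6 -0. ] gap 0.5611168892425041 0.0 j [-0.301  0.417  0.13   1.988 -0.079  0.735  1.303]
lower_tray_base [([254.0, 188.7], 0.56, array([0.5475, 0.2486, 0.    ])), ([196.5, 207.1], 0.72, array([0.5414, 0.2436, 0.    ]))] [0.5425 0.2415 0.0075]
tube_centre [([251.8, 184.2], 0.44, array([0.537 , 0.2365, 0.03  ])), ([190.4, 203.9], 0.82, array([0.5447, 0.2508, 0.03  ]))] [0.5455 0.2547 0.0123]
upper_tray_grip [([269.8, 220.3], 0.82, array([0.5053, 0.0547, 0.075 ]))] 
port_mouth [([385.0, 213.2], 0.73, array([ 0.5324, -0.1448,  0.05  ]))]
```

View pics/f.png

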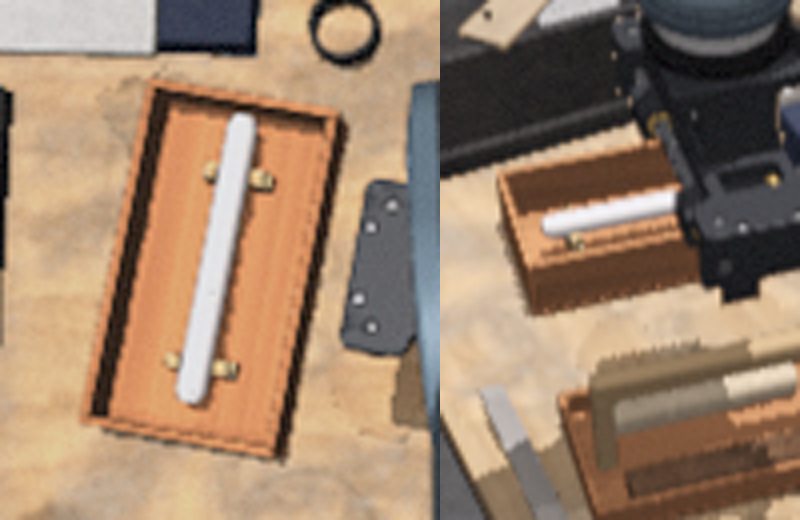

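The tube is clearly visible in the top crop, running from (241,117) to (192,400), and the lower tray's rim corners are visible too.

```bash
python3 - <<'E'
from h import *
np.set_printoptions(precision=4,suppress=True)
b=get_image("top")
T=lambda u,z:atz(b,(140+u[0]/4-.4,140+u[1]/4-.4),z)
yaw=lambda d:np.degrees(np.arctan2(d[1],d[0]))
r=[T((241,115),.034),T((192,402),.034)];c=np.mean(r,0);print("tube",c,np.linalg.norm(r[0]-r[1]),yaw(r[0]-r[1]))
C=[T(u,.046) for u in((153,80),(344,118),(284,461),(83,424))];C=np.array(C)
print("tray",C.mean(0),[np.linalg.norm(C[i]-C[i-1]) for i in range(4)],yaw(C[0]-C[3]),yaw(C[1]-C[2]))
st();go([.5385,.2435,.12],-8.2)
E
```

```text
tube [0.5443 0.2431 0.034 ] 0.1497120654512456 -7.250171942089523
tray [0.5371 0.2407 0.046 ] [np.float64(0.1782592880499197), np.float64(0.10011277068607169), np.float64(0.17630059977087006), np.float64(0.10306475773480184)] -8.767084179888856 -7.7984830853193365
t 10.95 p [0.5043 0.0546 0.1229] rot [[-0.99, 0.143, -0.001], [0.143, 0.99, -0.0], [0.001, -0.0, -1.0]] F [0.2 0.1 1. ] gap 0.5693453059681386 0.0 j [-0.301  0.423  0.129  1.991 -0.079  0.733  1.303]
turn [-0.003 -0.007 -0.   ] shift [-0.0069  0.1918  0.0028] dist 0.19197649974629902
```

```bash

python3 -m crank '[0,0,0,-0.001,0.03,0,0.036, 0,0,0,-0.003,0.07,0,0.036, 0,0,0,-0.005,0.115,0,0.036, 0,0,0,-0.008,0.155,0,0.036, 0,0,0,-0.0095,0.1918,0,0.036]'
python3 -m crank '[0,0,0,0,0,0.03,0.036, 0,0,0,0,0,0.06,0.036, 0,0,0,0,0,0.06,0.036, 0,0,0,0,0,0.06,0.036]'
python3 - <<'E'
from h import *
st();go([.541,.2432,-.019],-7.8)
b=get_image("top");a=get_image("scene")
f=lambda p,x0,y0,w,h:cv2.resize(p["color"][y0:y0+h,x0:x0+w,::-1],None,fx=4,fy=4,interpolation=cv2.INTER_CUBIC)
cv2.imwrite("pics/g.png",np.hstack([f(b,150,140,100,120),f(a,200,110,100,120)]))
E
```

```text
time_s: 11.45
tcp_pos: [0.5415, 0.2454, 0.1232]
tcp_rot: [0.071, 0.997, 0.0, 0.0]
contact_force: [-0.2, -0.0, -0.3]
finger_gap: 0.41
grasp_force: 0.0
time_s: 11.85
tcp_pos: [0.5412, 0.2428, 0.0634]
tcp_rot: [0.072, 0.997, -0.0, -0.0]
contact_force: [-1.0, -0.1, 1.1]
finger_gap: 0.408
grasp_force: 0.0
t 11.85 p [0.5412 0.2428 0.0634] rot [[-0.99, 0.143, -0.001], [0.143, 0.99, -0.001], [0.001, -0.001, -1.0]] F [-1.  -0.1  1.1] gap 0.4081595176714441 0.0 j [-0.566  0.636  0.094  1.795 -0.084  0.715  1.   ]
turn [-0.008 -0.007 -0.071] shift [0.0002 0.0005 0.0824] dist 0.08239230646353302
```

View pics/g.png

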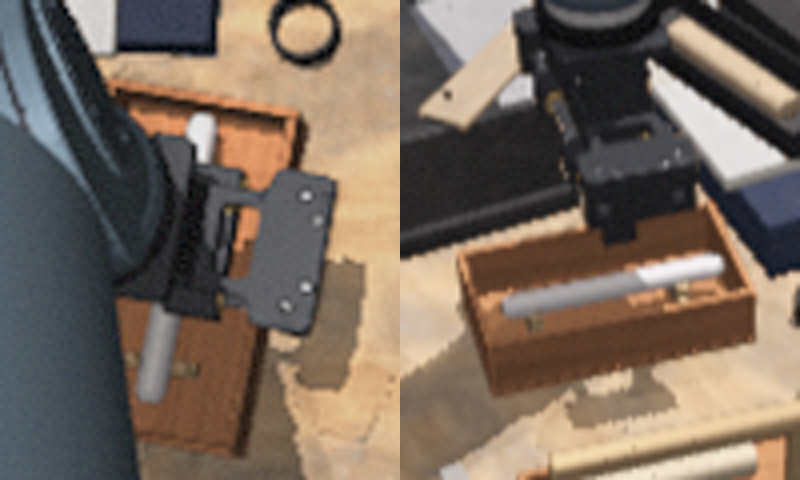

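The gripper is square over the tube, but the body's far end comes close to the black bin on the left. I'll check the bin's height and edge before going down.

```bash
python3 - <<'E'
from h import *
np.set_printoptions(precision=4,suppress=True)
a=get_image("scene");b=get_image("top")
for bot,top in (((430,252),(424,163)),((520,226),(512,135))):
    B=atz(a,(200+(bot[0]-400)/4,110+bot[1]/4),0)
    for h in(.06,.07,.08,.09):print(h,proj(a,[B[0],B[1],h])*4-[800-400,440],"want",top,"B",B)
for h in (0,.06,.08):print(h,[atz(b,uv,h) for uv in((142,160),(138,265),(131,160))])
E
```

```text
0.06 [420.8201 184.6992] want (424, 163) B [0.4565 0.3662 0.    ]
0.07 [419.2341 173.0721] want (424, 163) B [0.4565 0.3662 0.    ]
0.08 [417.6315 161.3229] want (424, 163) B [0.4565 0.3662 0.    ]
0.09 [416.012  149.4496] want (424, 163) B [0.4565 0.3662 0.    ]
0.06 [513.7215 158.8987] want (512, 135) B [0.5241 0.3651 0.    ]
0.07 [512.6374 147.3122] want (512, 135) B [0.5241 0.3651 0.    ]
0.08 [511.5421 135.6058] want (512, 135) B [0.5241 0.3651 0.    ]
0.09 [510.4353 123.7777] want (512, 135) B [0.5241 0.3651 0.    ]
0 [array([0.6404, 0.3649, 0.    ]), array([0.4167, 0.3613, 0.    ]), array([0.6399, 0.3886, 0.    ])]
0.06 [array([0.6284, 0.3465, 0.06  ]), array([0.418 , 0.3431, 0.06  ]), array([0.628 , 0.3688, 0.06  ])]
0.08 [array([0.6245, 0.3404, 0.08  ]), array([0.4184, 0.337 , 0.08  ]), array([0.624 , 0.3622, 0.08  ])]
```

The bin wall is at y ≈ 0.364 and the body's end reaches y ≈ 0.337, so it clears. I'll descend and grip the tube.

```bash

python3 -m crank '[0,0,-0.07,0,0,0.03,0.036, 0,0,-0.07,0,0,0.06,0.036, 0,0,-0.07,0,0.0005,0.075,0.036, 0,0,-0.07,0,0.0005,0.082,0.036, 0,0,-0.07,0,0.0005,0.082,0.036]' 20
python3 -m crank '[0,0,0,0,0,0,0.02, 0,0,0,0,0,0,0.0, 0,0,0,0,0,0,0.0, 0,0,0,0,0,0,0.0]' 20
python3 -c "
from h import *
st()"
```

```text
time_s: 12.55
tcp_pos: [0.5415, 0.2437, -0.0187]
tcp_rot: [0.068, 0.998, -0.0, -0.0]
contact_force: [-0.6, 0.4, 0.0]
finger_gap: 0.411
grasp_force: 0.0
time_s: 12.95
tcp_pos: [0.5422, 0.2444, -0.0177]
tcp_rot: [0.068, 0.998, 0.001, 0.001]
contact_force: [-0.6, 1.1, 5.0]
finger_gap: 0.167
grasp_force: 19.4
t 12.95 p [ 0.5422  0.2444 -0.0177] rot [[-0.991, 0.135, 0.002], [0.135, 0.991, 0.001], [-0.002, 0.001, -1.0]] F [-0.6  1.1  5. ] gap 0.16692101263741693 19.399329721927643 j [-0.553  0.769  0.074  1.804 -0.095  0.571  1.015]
```

```bash

python3 -m crank '[0,0,0,0,0,0,0.0, 0,0,0,0,0,-0.008,0, 0,0,0,0,0,-0.03,0, 0,0,0,0,0,-0.065,0, 0,0,0,0,0,-0.1,0]' 45
python3 - <<'E'
from h import *
st();go([.432,-.14,.085],-1.3)
E
```

```text
time_s: 13.45
tcp_pos: [0.5405, 0.2428, 0.0821]
tcp_rot: [0.068, 0.998, -0.001, -0.001]
contact_force: [0.2, -0.1, -0.4]
finger_gap: 0.156
grasp_force: 44.4
t 13.45 p [0.5405 0.2428 0.0821] rot [[-0.991, 0.136, -0.002], [0.136, 0.991, -0.001], [0.002, -0.002, -1.0]] F [ 0.2 -0.1 -0.4] gap 0.15553773197563425 44.42249607760459 j [-0.569  0.607  0.097  1.789 -0.08   0.751  1.004]
turn [-0.015 -0.017 -1.082] shift [ 0.0556 -0.394  -0.0021] dist 0.3978885268524322
```

```bash

python3 -m crank '[0,0,-0.1,0.004,-0.025,0,0, 0,0,-0.3,0.01,-0.065,0,0, 0,0,-0.5,0.017,-0.11,0,0, 0,0,-0.8,0.024,-0.155,0,0, 0,0,-1.08,0.031,-0.2,-0.002,0]' 45
python3 -c "
from h import *
st();go([.432,-.14,.085],-1.3)"
```

```text
time_s: 13.95
tcp_pos: [0.4823, 0.0478, 0.0835]
tcp_rot: [0.011, 1.0, -0.0, -0.0]
contact_force: [0.4, -0.8, -0.1]
finger_gap: 0.156
grasp_force: 44.4
t 13.95 p [0.4823 0.0478 0.0835] rot [[-1.0, 0.021, -0.001], [0.021, 1.0, -0.001], [0.001, -0.001, -1.0]] F [ 0.4 -0.8 -0.1] gap 0.1560621497391685 44.42400973755866 j [-0.249  0.458  0.07   2.065 -0.052  0.621  1.406]
turn [-0.006 -0.008  0.014] shift [ 0.0463 -0.1888 -0.0014] dist 0.1943766440570343
```

```bash

python3 -m crank '[0,0,0,0.011,-0.045,0,0, 0,0,0,0.022,-0.09,0,0, 0,0,0,0.033,-0.135,0,0, 0,0,0,0.042,-0.17,0,0, 0,0,0,0.0465,-0.1885,0,0]' 45
python3 -m crank '[0,0,0,0,0,0.035,0, 0,0,0,0,0,0.065,0, 0,0,0,0,0,0.08,0, 0,0,0,0,0,0.08,0, 0,0,0,0,0,0.08,0]' 45
python3 - <<'E'
from h import *
np.set_printoptions(precision=4,suppress=True)
st()
a=get_image("scene");b=get_image("top")
for n,z in dict(tube_centre=.05,port_mouth=.05).items():
    la=landmark_of(a,n)[:1];lb=landmark_of(b,n)[:1]
    print(n,[(l[0]["uv"],round(l[0]["score"],2),atz(p,l[0]["uv"],z)) for l,p in((la,a),(lb,b)) if l], tri([ray(a,la[0]["uv"]),ray(b,lb[0]["uv"])]) if la and lb else '')
f=lambda p,x0,y0,w,h,k:cv2.resize(p["color"][y0:y0+h,x0:x0+w,::-1],None,fx=k,fy=k,interpolation=cv2.INTER_CUBIC)
cv2.imwrite("pics/h.png",np.hstack([f(b,340,170,80,100,5),f(a,260,240,80,100,5)]))
print(proj(a,[.534,-.14,.05]))
E
```

```text
time_s: 14.45
tcp_pos: [0.4308, -0.1413, 0.0836]
tcp_rot: [0.014, 1.0, -0.001, -0.001]
contact_force: [-0.3, -0.4, 0.2]
finger_gap: 0.159
grasp_force: 44.4
time_s: 14.95
tcp_pos: [0.4327, -0.1379, 0.0037]
tcp_rot: [0.011, 1.0, -0.0, -0.0]
contact_force: [-0.6, 0.1, -0.6]
finger_gap: 0.157
grasp_force: 44.4
t 14.95 p [ 0.4327 -0.1379  0.0037] rot [[-1.0, 0.023, -0.0], [0.023, 1.0, -0.0], [0.0, -0.0, -1.0]] F [-0.6  0.1 -0.6] gap 0.1572808078932783 44.42181487334892 j [ 0.16   0.585  0.06   2.16  -0.085  0.399  1.836]
tube_centre [([275.2, 298.7], 0.84, array([ 0.4292, -0.1332,  0.05  ]))] 
port_mouth [([319.4, 283.4], 0.74, array([ 0.5307, -0.139 ,  0.05  ])), ([382.0, 211.2], 0.77, array([ 0.5363, -0.1388,  0.05  ]))] [ 0.5341 -0.1383  0.0478]
[320.9898 283.175 ]
```

View pics/h.png

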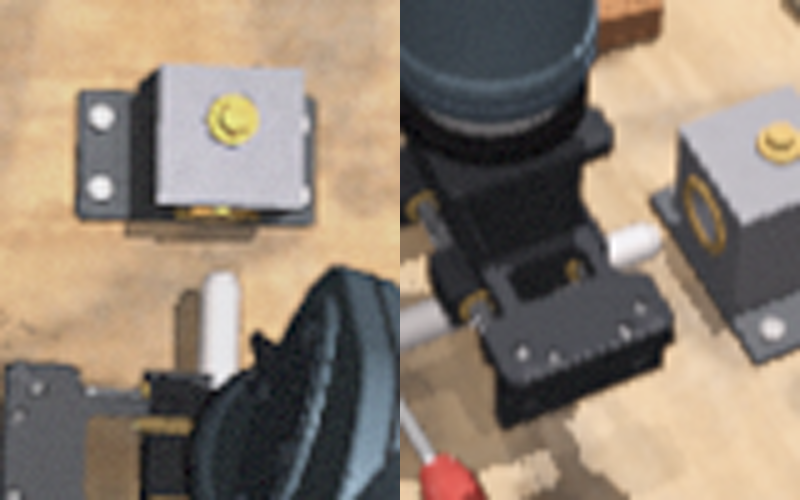

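The tube tip is at (222,273) in the top crop and (657,243) in the scene crop. It points at the brass mouth, seen at (218,212) and (705,214). Next: the offsets.

```bash
python3 - <<'E'
from h import *
np.set_printoptions(precision=4,suppress=True)
a=get_image("scene");b=get_image("top")
B=lambda u:(340+u[0]/5-.4,170+u[1]/5-.4); A=lambda u:(260+(u[0]-400)/5-.4,240+u[1]/5-.4)
X=tri([ray(a,A((656,243))),ray(b,B((222,274)))]);print("tip",X)
print("tip top z.055",atz(b,B((222,274)),.055), "tube back top", atz(b,B((219,360)),.058),"scene",atz(a,A((656,243)),.05))
print("mouth scene",atz(a,A((705,214)),.05),"ring top L/R",atz(b,B((178,210)),.06),atz(b,B((262,210)),.06))
for z in(.078,):print("block top corners",[atz(b,B(u),z) for u in((160,66),(303,70),(306,212),(157,206))])
for z in (.04,.045,.05,.055):print(z,(proj(a,[.5095,-.1385,z])-[260,240]+.4)*5+[400,0])
E
```

```text
tip [ 0.509  -0.1424  0.0503]
tip top z.055 [ 0.5095 -0.1418  0.055 ] tube back top [ 0.4752 -0.1401  0.058 ] scene [ 0.5082 -0.142   0.05  ]
mouth scene [ 0.5343 -0.1379  0.05  ] ring top L/R [ 0.5342 -0.1234  0.06  ] [ 0.5349 -0.1566  0.06  ]
block top corners [array([ 0.5889, -0.1129,  0.078 ]), array([ 0.5885, -0.1688,  0.078 ]), array([ 0.5327, -0.1698,  0.078 ]), array([ 0.5337, -0.1119,  0.078 ])]
0.04 [653.653  249.9913]
0.045 [654.1412 242.9309]
0.05 [654.6328 235.8232]
0.055 [655.1276 228.6677]
```

```bash

python3 -m crank '[0,0,0,0,0.0028,0,0, 0,0,0,-0.01,0.0028,0,0, 0,0,0,-0.02,0.0028,0,0, 0,0,0,-0.028,0.0028,0,0, 0,0,0,-0.032,0.0028,0,0]' 50
python3 -m crank '[0,0,0,-0.003,0,0,0, 0,0,0,-0.006,0,0,0, 0,0,0,-0.006,0,0,0]' 
python3 -c "
from h import *
s=st();print(s['ft_torque'])"
```

```text
time_s: 15.85
tcp_pos: [0.4662, -0.1357, 0.0033]
tcp_rot: [0.011, 1.0, -0.0, 0.0]
contact_force: [-0.6, -0.6, -0.2]
finger_gap: 0.157
grasp_force: 49.4
time_s: 16.15
tcp_pos: [0.4712, -0.1358, 0.0033]
tcp_rot: [0.011, 1.0, -0.0, 0.0]
contact_force: [0.8, -0.8, -0.9]
finger_gap: 0.155
grasp_force: 49.4
t 16.15 p [ 0.4712 -0.1358  0.0033] rot [[-1.0, 0.023, 0.0], [0.023, 1.0, -0.0], [-0.0, -0.0, -1.0]] F [ 0.8 -0.8 -0.9] gap 0.1550039620964861 49.37034267000854 j [ 0.136  0.621  0.066  2.072 -0.088  0.451  1.817]
[-0.06032982 -0.03688866 -0.07408318]
```

```bash

python3 -m crank '[0,0,0,-0.002,0,0,0, 0,0,0,-0.004,0,0,0, 0,0,0,-0.006,0,0,0]' 55
python3 -m crank '[0,0,0,-0.002,0,0,0, 0,0,0,-0.004,0,0,0, 0,0,0,-0.006,0,0,0]' 
python3 -m crank '[0,0,0,-0.002,0,0,0, 0,0,0,-0.004,0,0,0, 0,0,0,-0.006,0,0,0]' 

```

```text
time_s: 16.45
tcp_pos: [0.4767, -0.136, 0.0033]
tcp_rot: [0.011, 1.0, 0.0, -0.0]
contact_force: [-1.5, -0.7, -0.2]
finger_gap: 0.155
grasp_force: 54.3
time_s: 16.75
tcp_pos: [0.4783, -0.1359, 0.0023]
tcp_rot: [0.012, 1.0, 0.001, -0.004]
contact_force: [-10.1, -1.5, 0.0]
finger_gap: 0.156
grasp_force: 54.2
time_s: 17.05
tcp_pos: [0.4864, -0.1361, 0.0026]
tcp_rot: [0.012, 1.0, 0.0, -0.002]
contact_force: [-5.1, -1.1, -0.2]
finger_gap: 0.153
grasp_force: 54.3
```

```bash

python3 -m crank '[0,0,0,-0.002,0,0,0, 0,0,0,-0.004,0,0,0, 0,0,0,-0.006,0,0,0]' 
python3 -m crank '[0,0,0,-0.002,0,0,0, 0,0,0,-0.004,0,0,0, 0,0,0,-0.006,0,0,0]' 
python3 -m crank '[0,0,0,-0.001,0,0,0, 0,0,0,-0.002,0,0,0, 0,0,0,-0.002,0,0,0]' 

```

```text
time_s: 17.35
tcp_pos: [0.494, -0.1364, 0.003]
tcp_rot: [0.011, 1.0, 0.0, -0.001]
contact_force: [-5.4, -1.3, -1.7]
finger_gap: 0.153
grasp_force: 54.3
time_s: 17.65
tcp_pos: [0.4978, -0.1365, 0.0026]
tcp_rot: [0.012, 1.0, 0.0, -0.003]
contact_force: [-12.1, -2.1, 0.2]
finger_gap: 0.151
grasp_force: 54.2
time_s: 17.95
tcp_pos: [0.4976, -0.1364, 0.002]
tcp_rot: [0.012, 1.0, 0.001, -0.005]
contact_force: [-11.9, -2.1, 1.1]
finger_gap: 0.152
grasp_force: 54.2
```

```bash

python3 -m crank '[0,0,0,-0.002,0,0,0, 0,0,0,-0.003,0,0,0, 0,0,0,-0.003,0,0,0, 0,0,0,-0.003,0,0,0]' 
python3 - <<'E'
from h import *
np.set_printoptions(precision=4,suppress=True)
a=get_image("scene");b=get_image("top")
for n in ("tube_centre",):
  for p in(a,b):
    l=landmark_of(p,n)[:1]
    if l: print(l,atz(p,l[0]["uv"],.05))
f=lambda p,x0,y0,w,h,k:cv2.resize(p["color"][y0:y0+h,x0:x0+w,::-1],None,fx=k,fy=k,interpolation=cv2.INTER_CUBIC)
cv2.imwrite("pics/i.png",np.hstack([f(b,340,170,80,100,5),f(a,260,240,80,100,5)]))
E
```

```text
time_s: 18.35
tcp_pos: [0.4975, -0.1364, 0.0014]
tcp_rot: [0.012, 1.0, 0.001, -0.008]
contact_force: [-18.6, -1.1, 3.4]
finger_gap: 0.157
grasp_force: 54.0
[{'uv': [302.8, 290.3], 'score': 0.47}] [ 0.4905 -0.1394  0.05  ]
```

The tube has bottomed: the TCP holds at 0.4975 while the force rises to 18 N. I'll relax the push, release and lift.

```bash

python3 -m crank '[0,0,0,0.004,0,0,0, 0,0,0,0.0075,0,0,0, 0,0,0,0.0075,0,0,0]' 
python3 -m crank '[0,0,0,0,0,0,0.04, 0,0,0,0,0,0,0.04, 0,0,0,0,0,0,0.04, 0,0,0,0,0,0,0.04]' 
python3 -m crank '[0,0,0,0,0,-0.03,0.05, 0,0,0,0,0,-0.065,0.05, 0,0,0,0,0,-0.1,0.05, 0,0,0,0,0,-0.125,0.05, 0,0,0,0,0,-0.125,0.05]' 
python3 - <<'E'
from h import *
np.set_printoptions(precision=4,suppress=True)
st();go([.505,.0548,.125],-8.2)
a=get_image("scene");b=get_image("top")
for n in ("tube_centre",):
  for p in(a,b):
    l=landmark_of(p,n)[:1]
    if l: print(l,atz(p,l[0]["uv"],.05))
f=lambda p,x0,y0,w,h,k:cv2.resize(p["color"][y0:y0+h,x0:x0+w,::-1],None,fx=k,fy=k,interpolation=cv2.INTER_CUBIC)
cv2.imwrite("pics/i.png",np.hstack([f(b,340,170,80,100,5),f(a,260,240,80,100,5)]))
for X in ([.424,-.138,.05],[.499,-.139,.05]): print((proj(a,X)-[260,240]+.4)*5+[400,0],(proj(b,X)-[340,170]+.4)*5)
E
```

```text
time_s: 18.85
tcp_pos: [0.4979, -0.1366, 0.0033]
tcp_rot: [0.012, 1.0, -0.0, -0.0]
contact_force: [-5.9, -1.1, -2.3]
finger_gap: 0.158
grasp_force: 54.4
time_s: 19.25
tcp_pos: [0.4997, -0.1362, 0.0037]
tcp_rot: [0.011, 1.0, -0.0, 0.001]
contact_force: [-0.8, -0.1, -0.1]
finger_gap: 0.453
grasp_force: 0.0
time_s: 19.75
tcp_pos: [0.5014, -0.1369, 0.1319]
tcp_rot: [0.011, 1.0, -0.001, 0.004]
contact_force: [0.4, -0.5, 0.5]
finger_gap: 0.566
grasp_force: 0.0
t 19.75 p [ 0.5014 -0.1369  0.1319] rot [[-1.0, 0.023, 0.007], [0.023, 1.0, -0.001], [-0.007, -0.001, -1.0]] F [ 0.4 -0.5  0.5] gap 0.5661175024566124 0.0 j [ 0.097  0.422  0.104  1.96  -0.062  0.755  1.785]
turn [-0.005  0.071  1.15 ] shift [0.0008 0.1917 0.0067] dist 0.1918573712558233
[{'uv': [305.8, 289.5], 'score': 0.82}] [ 0.4972 -0.1404  0.05  ]
[{'uv': [377.9, 231.1], 'score': 0.75}] [ 0.4962 -0.1307  0.05  ]
[471.6278 308.8804] [209.6933 489.98  ]
[633.285  245.5726] [212.3469 300.8463]
```

View pics/i.png

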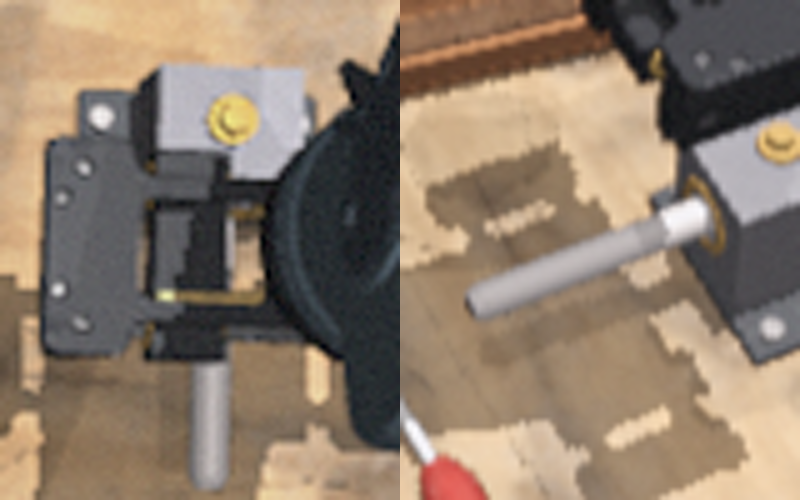

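The tube sits straight in the port, its rear end at crop (477,305) against a predicted (472,309). Back to the upper tray.

```bash

python3 -m crank '[0,0.02,0.2,0,0.03,0,0.05, 0,0.07,0.5,0,0.07,0,0.05, 0,0.07,0.8,0,0.115,0.002,0.05, 0,0.07,1,0.001,0.155,0.005,0.05, 0,0.07,1.15,0.001,0.1917,0.0067,0.05]' 
python3 -m crank '[0,0,0,0,0,0,0.05]' 
python3 - <<'E'
from h import *
np.set_printoptions(precision=4,suppress=True)
st();go([.505,.0548,.025],-8.2)
b=get_image("top")
f=lambda p,x0,y0,w,h,k:cv2.resize(p["color"][y0:y0+h,x0:x0+w,::-1],None,fx=k,fy=k,interpolation=cv2.INTER_CUBIC)
cv2.imwrite("pics/j.png",f(b,130,140,190,140,4))
E
```

```text
time_s: 20.45
tcp_pos: [0.5005, 0.0573, 0.1201]
tcp_rot: [0.071, 0.997, -0.0, -0.005]
contact_force: [1.0, -0.3, 0.2]
finger_gap: 0.568
grasp_force: 0.0
time_s: 20.55
tcp_pos: [0.5006, 0.0614, 0.1201]
tcp_rot: [0.067, 0.998, 0.001, -0.005]
contact_force: [0.0, -0.4, 1.2]
finger_gap: 0.565
grasp_force: 0.0
t 20.55 p [0.5006 0.0614 0.1201] rot [[-0.991, 0.135, -0.01], [0.135, 0.991, 0.003], [0.01, 0.001, -1.0]] F [ 0.  -0.4  1.2] gap 0.5645740436684143 0.0 j [-0.275  0.427  0.083  1.99  -0.058  0.736  1.28 ]
turn [ 0.013 -0.097  0.077] shift [-0.0062 -0.0061  0.095 ] dist 0.09540522645543972
```

```bash

python3 -m crank '[0,0,0,0,0,0,0.05, 0,0,0,0,0,0,0.05, 0,0,0,0,0,0,0.05]' 
python3 -c "
from h import *
st();go([.505,.0548,.025],-8.2)"
```

```text
time_s: 20.9
tcp_pos: [0.5017, 0.0537, 0.1215]
tcp_rot: [0.073, 0.997, -0.0, -0.004]
contact_force: [0.0, 0.1, -0.0]
finger_gap: 0.565
grasp_force: 0.0
t 20.9 p [0.5017 0.0537 0.1215] rot [[-0.989, 0.145, -0.008], [0.145, 0.989, 0.0], [0.008, -0.001, -1.0]] F [ 0.   0.1 -0. ] gap 0.5649276175102498 0.0 j [-0.267  0.424  0.089  1.991 -0.057  0.737  1.282]
turn [-0.01  -0.072 -0.023] shift [-0.0038  0.0016  0.0964] dist 0.09651506258476439
```

```bash

python3 -m crank '[0,-0.072,-0.02,-0.004,0.0015,0.02,0.05, 0,-0.072,-0.02,-0.004,0.0015,0.05,0.05, 0,-0.072,-0.02,-0.004,0.0015,0.08,0.05, 0,-0.072,-0.02,-0.004,0.0015,0.094,0.05, 0,-0.072,-0.02,-0.004,0.0015,0.0955,0.05]' 
python3 -m crank '[0,0,0,0,0,0,0.05, 0,0,0,0,0,0,0.05]' 
python3 - <<'E'
from h import *
np.set_printoptions(precision=4,suppress=True)
st();go([.505,.0548,.0255],-8.2)
E
```

```text
time_s: 21.4
tcp_pos: [0.504, 0.0554, 0.0247]
tcp_rot: [0.071, 0.997, -0.001, -0.001]
contact_force: [0.2, -0.6, 0.4]
finger_gap: 0.567
grasp_force: 0.0
time_s: 21.6
tcp_pos: [0.5063, 0.0562, 0.0273]
tcp_rot: [0.071, 0.997, 0.0, 0.001]
contact_force: [-0.6, 0.7, -0.8]
finger_gap: 0.566
grasp_force: 0.0
t 21.6 p [0.5063 0.0562 0.0273] rot [[-0.99, 0.141, 0.002], [0.141, 0.99, -0.0], [-0.002, 0.0, -1.0]] F [-0.6  0.7 -0.8] gap 0.565710973833451 0.0 j [-0.253  0.593  0.067  2.024 -0.074  0.525  1.297]
turn [0.002 0.021 0.016] shift [ 0.0011 -0.0016  0.0018] dist 0.0026487484972354033
```

```bash

python3 -m crank '[0,0,0,0,-0.001,0.001,0.02, 0,0,0,0,-0.001,0.001,0.0, 0,0,0,0,-0.001,0.001,0, 0,0,0,0,-0.001,0.001,0, 0,0,0,0,-0.001,0.001,0]' 50
python3 -m crank '[0,0,0,0,0,0,0]' 50
python3 - <<'E'
from h import *
st()
f=cv2.imread("pics/f.png");j=cv2.imread("pics/j.png")
for (x0,y0,x1,y1) in ((75,70,180,200),(60,380,180,470),(240,420,300,475),(75,70,330,470)):
    r=cv2.matchTemplate(j,f[y0:y1,x0:x1],cv2.TM_CCOEFF_NORMED);_,v,_,l=cv2.minMaxLoc(r);print(v,(l[0]-40-x0)/4,(l[1]-y0)/4,"px")
E
```

```text
time_s: 22.1
tcp_pos: [0.5051, 0.0551, 0.0252]
tcp_rot: [0.071, 0.998, -0.0, 0.0]
contact_force: [-0.1, 0.8, -3.4]
finger_gap: 0.149
grasp_force: 50.0
time_s: 22.2
tcp_pos: [0.5051, 0.055, 0.0251]
tcp_rot: [0.071, 0.998, -0.0, 0.0]
contact_force: [0.1, -0.6, -0.9]
finger_gap: 0.143
grasp_force: 50.0
t 22.2 p [0.5051 0.055  0.0251] rot [[-0.99, 0.141, 0.0], [0.141, 0.99, -0.001], [-0.0, -0.001, -1.0]] F [ 0.1 -0.6 -0.9] gap 0.1431458417531476 49.995722249150276 j [-0.251  0.596  0.067  2.025 -0.074  0.522  1.298]
0.9959030747413635 0.0 0.0 px
0.9891360402107239 0.0 0.0 px
0.9866030216217041 0.0 0.0 px
0.8543405532836914 0.0 0.0 px
```

The lower tray hasn't moved, and the regrip pose matches the release pose. Now to carry the tray back.

```bash

python3 -m crank '[0,0,0,0,0,-0.008,0.0, 0,0,0,0,0,-0.025,0.0, 0,0,0,0,0,-0.05,0.0, 0,0,0,0,0,-0.075,0.0, 0,0,0,0,0,-0.09,0.0]' 50
python3 -m crank '[0,0,0,0,0,0,0,0,0,0,0,0,0,0]'
python3 -c "
from h import *
st();go([.538,.2435,.115],-8.2)"
```

```text
time_s: 22.7
tcp_pos: [0.5055, 0.0555, 0.117]
tcp_rot: [0.07, 0.998, 0.0, 0.001]
contact_force: [0.3, -0.0, -1.6]
finger_gap: 0.147
grasp_force: 50.0
time_s: 22.9
tcp_pos: [0.5047, 0.0554, 0.1149]
tcp_rot: [0.07, 0.998, -0.0, -0.0]
contact_force: [-0.5, 0.4, -3.4]
finger_gap: 0.147
grasp_force: 50.0
t 22.9 p [0.5047 0.0554 0.1149] rot [[-0.99, 0.14, -0.0], [0.14, 0.99, -0.0], [0.0, -0.0, -1.0]] F [-0.5  0.4 -3.4] gap 0.14667943954276477 49.995718002319336 j [-0.27   0.435  0.089  1.993 -0.056  0.715  1.283]
turn [-0.004 -0.     0.023] shift [-0.0066  0.1909 -0.0002] dist 0.19098866831292738
```

```bash

python3 -m crank '[0,0,0,0,0.008,0,0, 0,0,0.01,-0.001,0.024,0,0, 0,0,0.02,-0.002,0.048,0,0, 0,0,0.02,-0.003,0.074,0,0, 0,0,0.02,-0.0035,0.1,0,0]'
python3 -m crank '[0,0,0,-0.001,0.026,0,0, 0,0,0,-0.002,0.05,0,0, 0,0,0,-0.0025,0.07,0,0, 0,0,0,-0.003,0.083,0,0, 0,0,0,-0.003,0.091,0,0]'
python3 -m crank '[0,0,0,0,0,0,0,0,0,0,0,0,0,0,0,0,0,0,0,0,0]'
python3 -c "
from h import *
st();go([.538,.2435,.115],-8.2)"
```

```text
time_s: 23.4
tcp_pos: [0.5219, 0.1552, 0.1138]
tcp_rot: [0.071, 0.997, -0.001, -0.001]
contact_force: [0.5, -0.2, -3.1]
finger_gap: 0.144
grasp_force: 50.0
time_s: 23.9
tcp_pos: [0.5383, 0.2446, 0.1144]
tcp_rot: [0.071, 0.997, -0.0, -0.0]
contact_force: [1.0, -0.2, -3.1]
finger_gap: 0.145
grasp_force: 50.0
time_s: 24.2
tcp_pos: [0.5387, 0.2419, 0.115]
tcp_rot: [0.072, 0.997, -0.001, 0.0]
contact_force: [-0.1, 1.6, -3.1]
finger_gap: 0.148
grasp_force: 50.0
t 24.2 p [0.5387 0.2419 0.115 ] rot [[-0.99, 0.144, 0.0], [0.144, 0.99, -0.001], [-0.0, -0.001, -1.0]] F [-0.1  1.6 -3.1] gap 0.14762971113500703 49.995806738734245 j [-0.552  0.555  0.071  1.78  -0.05   0.809  0.969]
turn [-0.013  0.002 -0.017] shift [0.0009 0.0015 0.    ] dist 0.0016994143085736736
```

```bash

python3 -m crank '[0,0,0,0.0005,0.001,0.015,0, 0,0,0,0.0005,0.001,0.03,0, 0,0,0,0.0005,0.001,0.038,0, 0,0,0,0.0005,0.001,0.041,0, 0,0,0,0.0005,0.001,0.041,0]'
python3 -c "
from h import *
st();go([.538,.2435,.067],-8.2)"
```

```text
time_s: 24.7
tcp_pos: [0.5378, 0.2442, 0.0732]
tcp_rot: [0.072, 0.997, -0.001, -0.001]
contact_force: [-0.2, 0.0, -2.9]
finger_gap: 0.149
grasp_force: 50.0
t 24.7 p [0.5378 0.2442 0.0732] rot [[-0.99, 0.143, -0.001], [0.143, 0.99, -0.001], [0.001, -0.001, -1.0]] F [-0.2  0.  -2.9] gap 0.1490064704031606 49.99541379511356 j [-0.55   0.617  0.064  1.797 -0.055  0.731  0.971]
turn [-0.013 -0.009 -0.   ] shift [-0.0003 -0.0007  0.0062] dist 0.006199617036848844
```

```bash

python3 -m crank '[0,0,0,0,-0.0003,0.002,0, 0,0,0,0,-0.0003,0.004,0, 0,0,0,0,-0.0003,0.006,0, 0,0,0,0,-0.0003,0.006,0]'
python3 -m crank '[0,0,0,0,0,0.001,0, 0,0,0,0,0,0.001,0]'
python3 -c "
from h import *
st();go([.538,.2435,.067],-8.2)"
```

```text
time_s: 25.1
tcp_pos: [0.5381, 0.2442, 0.0679]
tcp_rot: [0.071, 0.997, -0.0, 0.0]
contact_force: [0.5, -0.0, -4.0]
finger_gap: 0.145
grasp_force: 50.0
time_s: 25.3
tcp_pos: [0.5384, 0.2442, 0.0671]
tcp_rot: [0.072, 0.997, -0.0, 0.0]
contact_force: [-0.3, 0.4, -2.4]
finger_gap: 0.145
grasp_force: 50.0
t 25.3 p [0.5384 0.2442 0.0671] rot [[-0.99, 0.143, 0.0], [0.143, 0.99, -0.0], [-0.001, -0.0, -1.0]] F [-0.3  0.4 -2.4] gap 0.1451638495305412 49.995442405343056 j [-0.549  0.626  0.063  1.799 -0.056  0.718  0.972]
turn [-0.003  0.005 -0.002] shift [ 0.0003 -0.0007  0.0001] dist 0.0007869322528736975
```

```bash

python3 -m crank '[0,0,0,0,0,0.001,0, 0,0,0,0,0,0.0015,0, 0,0,0,0,0,0.0015,0]'
python3 -m crank '[0,0,0,0,0,0,0.05, 0,0,0,0,0,0,0.05, 0,0,0,0,0,0,0.05, 0,0,0,0,0,0,0.05]'
python3 -m crank '[0,0,0,0,0,-0.03,0.05, 0,0,0,0,0,-0.065,0.05, 0,0,0,0,0,-0.1,0.05, 0,0,0,0,0,-0.125,0.05, 0,0,0,0,0,-0.14,0.05]' 
python3 -m crank '[0,0,0,0,-0.04,0,0.05, 0,0,0,0.01,-0.085,0,0.05, 0,0,0,0.02,-0.13,0,0.05, 0,0,0,0.03,-0.175,0,0.05, 0,0,0,0.04,-0.21,0,0.05]' 
python3 - <<'E'
from h import *
np.set_printoptions(precision=4,suppress=True)
st()
a=get_image("scene");b=get_image("top")
for n,z in dict(lower_tray_base=0,upper_tray_grip=.117,pale_blank_centre=.066,dark_blank_centre=.066,tube_centre=.05,small_hammer=0,screwdriver=0,loupe=0,marker_1=0).items():
    la=landmark_of(a,n)[:1];lb=landmark_of(b,n)[:1]
    print(n,[(l[0]["uv"],round(l[0]["score"],2),atz(p,l[0]["uv"],z)) for l,p in((la,a),(lb,b)) if l])
i=[cv2.imread("pics/s0.png"),cv2.imread("pics/t0.png")]
for p,o,rs in((a,i[0],((205,140,262,208),)),(b,i[1],((155,150,200,262),(160,235,215,262),(210,130,240,165),(245,130,350,175),(255,115,325,135)))):
    n=p["color"][:,:,::-1]
    for x0,y0,x1,y1 in rs:
        r=cv2.matchTemplate(n[y0-8:y1+8,x0-8:x1+8].copy(),o[y0:y1,x0:x1],cv2.TM_CCOEFF_NORMED);_,v,_,l=cv2.minMaxLoc(r);print((x0,y0),round(v,3),l[0]-8,l[1]-8)
E
```

```text
time_s: 25.6
tcp_pos: [0.5384, 0.2442, 0.067]
tcp_rot: [0.072, 0.997, -0.0, 0.0]
contact_force: [-3.9, -2.2, 11.5]
finger_gap: 0.153
grasp_force: 50.0
time_s: 26.0
tcp_pos: [0.5383, 0.2443, 0.0655]
tcp_rot: [0.071, 0.997, -0.0, 0.0]
contact_force: [-0.4, 0.2, 0.6]
finger_gap: 0.484
grasp_force: 0.0
time_s: 26.5
tcp_pos: [0.5391, 0.2447, 0.2079]
tcp_rot: [0.072, 0.997, 0.001, 0.001]
contact_force: [0.6, 0.0, 0.2]
finger_gap: 0.569
grasp_force: 0.0
time_s: 27.0
tcp_pos: [0.4676, 0.0395, 0.2056]
tcp_rot: [0.072, 0.997, -0.0, 0.0]
contact_force: [-0.3, -0.1, -0.1]
finger_gap: 0.568
grasp_force: 0.0
t 27.0 p [0.4676 0.0395 0.2056] rot [[-0.99, 0.144, 0.0], [0.144, 0.99, -0.001], [-0.0, -0.001, -1.0]] F [-0.3 -0.1 -0.1] gap 0.5681865013342555 0.0 j [-0.307  0.235  0.147  2.014 -0.042  0.895  1.287]
lower_tray_base []
upper_tray_grip [([251.4, 157.4], 0.77, array([0.541 , 0.2392, 0.117 ]))]
pale_blank_centre [([245.5, 167.5], 0.57, array([0.5338, 0.2667, 0.066 ])), ([176.4, 203.5], 0.6, array([0.541 , 0.2714, 0.066 ]))]
dark_blank_centre [([247.8, 182.0], 0.4, array([0.5163, 0.2109, 0.066 ])), ([206.9, 212.8], 0.58, array([0.5238, 0.2101, 0.066 ]))]
tube_centre [([303.8, 289.7], 0.9, array([ 0.4932, -0.139 ,  0.05  ])), ([379.0, 229.7], 0.63, array([ 0.499 , -0.1329,  0.05  ]))]
small_hammer [([329.7, 225.0], 0.84, array([0.6637, 0.0402, 0.    ])), ([300.1, 152.4], 0.66, array([0.664 , 0.0263, 0.    ]))]
screwdriver [([265.4, 336.9], 0.71, array([ 0.3852, -0.1776,  0.    ])), ([397.1, 285.0], 0.65, array([ 0.3882, -0.1801,  0.    ]))]
loupe [([303.7, 190.9], 0.45, array([0.6645, 0.1815, 0.    ])), ([228.1, 149.2], 0.6, array([0.6678, 0.1808, 0.    ]))]
marker_1 [([349.9, 216.0], 0.74, array([ 0.7262,  0.0451, -0.    ])), ([293.4, 125.5], 0.84, array([0.7227, 0.0418, 0.    ]))]
(205, 140) 0.771 0 1
(155, 150) 0.971 1 0
(160, 235) 0.969 1 0
(210, 130) 0.998 0 0
(245, 130) 0.993 0 0
(255, 115) 0.998 0 0
```

The upper tray matches its starting picture to within a pixel. It seated at its original height (0.067), and the other things on the bench are unmoved. Handing in.

```bash
python3 -c "
from workcell import *
print(close_job())"
```

```text
the job is handed in; nothing more can be done
None
```

The job is handed in at about 27 s: the tube is bottomed in the port, and the upper tray is reseated on the lower one with both blanks found in it and the other listed bench items unmoved, but I viewed 11 pictures where the limit was 10.

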